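Uncouple a wagon drawbar and hold it up

TASK

The drawbar of the wooden hand wagon we are building is coupled on its ball on the craft table, and the ball has to be painted. Take the upright latch handle, pull the latch sideways against its spring as far as it goes, towards the side where its steel strap runs down the coupler, and keep it pulled while you lift the drawbar level off the ball without forcing it. Finish still holding it up at rest over its mount, about 10 cm higher than it sat, without letting go; leave the bottles and the stick coaster alone.

Things in the scene. Friction and masses are not known exactly. Their poses are not given: they have to be found in the camera images.
- mount: Ball mount, fixed to the table: bare wooden board 250 x 110 x 20 mm with an upright steel stud (16 mm neck) carrying a 40 mm steel ball, cut flat below and on top; ball centre 70, top 90 mm above the table. Origin on the table straight under the ball; x along the board away from its wooden rest block (70 mm wide, top 66 mm high, at x = -140 mm), z up. Board: x -195 to +55, y -55 to +55 mm.
- drawbar: Loose drawbar with its latch, 0.4 to 0.7 kg: a dark steel coupler box (53 x 53 mm, 33 high, open below) over the ball, and a wooden stub (30 wide, 24 high) from it to x = -156 mm, lying on the rest. Origin where the ball's centre is when coupled (70 mm above table); the coupler reaches 6 mm below to 27 above it. x away from the stub, as on the mount; z up. Centre of mass near x = -8, z = +8 mm.
- latch_handle (a point): Centre of the latch handle, an upright wooden fin over the coupler, part of the latch: 28 mm along the drawbar's x, 12 thick along its y, reaching from 34 to 76 mm above the drawbar's origin; this point is 55 above it (125 above the table when coupled), at drawbar x = -8 mm. Under it lies the latch's top plate (30 mm in x; from 12 mm on the +y to 34 on the -y side). Axes as the drawbar's.
- latch (a joint): How far the latch, carried by the drawbar, is pulled out, m: 0 locked, 0.015 at its stop. It slides to the drawbar's -y against a spring (4 N to start, 8 at the stop) and springs back if let go. Its keeper is under the ball until 0.011 out; the ball is wholly cleared 36 mm up. The coupler has 1.5 mm sideways play on the ball. Off the ball the drawbar may slide up to 15 mm under the held handle.
- glue: Bystander: loose white glue bottle, 56 mm across, 150 mm high, origin at its foot.
- paint_a: Bystander: loose paint bottle, 44 mm across, 150 mm high, origin at its foot.
- paint_b: Bystander: loose paint bottle, 44 mm across, 150 mm high, origin at its foot.
- coaster: Bystander: loose square coaster of craft sticks, 115 x 115 mm, 14 mm high, lying flat; origin under its centre.
Not all that is in view belongs to the job. What is shaped like the drawbar but purple is not meant.

How it is judged:
By the outcome, as a careful person would: the job done as asked, in the order asked, and still so for the second after the job is handed in, while the arm keeps its last pose, push and grip.
It also fails if it takes over 40 s, if anything falls off the work surface, if the arm or the gripper's body presses on something with over 40 N, if the wrist force passes 120 N, or if a joint passes its speed limit or range.

ROBOT

A 6-joint arm with a two-finger parallel gripper is mounted at the origin on the work surface. World frame = base frame: x ahead of the robot, y to its left, z up, the work surface at z = 0. Lengths are in m, angles in rad, forces in N, time in s.
With the tool pointing down it reaches from about 0.35 to 0.975 m from the base axis. Payload 17.4 kg.
Tool frame: the origin (TCP) lies at the very end of the fingers, on their centre line; the grasp point (between the pads) lies 19 mm behind it; x points along the fingers, z is the direction in which the jaws open and shut, and the axes are right-handed (so a half turn about x gives the same grasp; the last joint's range is limited). The gripper opens to 85 mm and grips with 20 to 120 N. Pads are 22 mm wide; open, the fingers measure 114 mm over their backs; the gripper's body (76 mm by 85 mm) begins 54 mm behind the grasp point. The pads swing forward as they close: fully open they stand 13 mm farther back than shut.
Start: joints at [-0.038, 0.116, 1.442, -0, 1.584, -0.038], TCP at [0.675, -0, 0.231] pointing down, gripper open.
Joint ranges: [-2.83, 2.83], [-0.83, 2.19], [0.07, 2.5], [-1.14, 4.28], [0.01, 3], [-2.97, 2.97]. Speed limits (rad/s): [1.89, 1.89, 2.22, 3.14, 3.14, 3.14].

INTERFACE

Orientations are given as a unit quaternion [w, x, y, z].
In Python, from workcell import bot gives the robot as it stands. The module is installed in compiled form; this text tells all that it offers. Calls block until the motion is done:
- bot.move_pose(position, orientation): joint-space move of the TCP to a pose.
- bot.move_linear(position, attitude=None, max_speed=0.15, force_limit=None): straight line of the TCP; attitude=None keeps the orientation; max_speed is the mean speed in m/s. With force_limit (N) it stops when the force on the tool has changed by that much, and returns True; else False.
- bot.set_joints(angles): joint-space move.
- bot.set_gripper(opening): finger opening in m; the grip force is fixed at half the most; returns when the fingers have stopped.
- bot.sleep(seconds).
- bot.inverse_kinematics(position, orientation): joint angles nearest the present ones, or None.
- bot.read_camera(name): name is "scene" or "side" or "wrist"; returns the picture (400x640x3 uint8, red, green, blue); there is no depth.
- bot.camera_params(name): a dict with "fx", "fy", "cx", "cy" (pixels), "R" (3x3) and "t" (3): a world point X has camera coordinates R X + t; the wrist camera has in their place "hand_eye" (4x4, takes a point from camera to tool coordinates, whose origin is the TCP and whose axes are the tool frame's). Camera axes: x right, y down, z forward; pixel columns grow to the right and rows downward; lengths in m; the calibration is good to about 2 mm. A picture is of the moment at which its call begins: read the wrist's pose just before it. camera_params takes no time and is no camera call.
A pose or a line that the arm cannot do raises bot.IKError and nothing moves.
- bot.sign_off(): hands the job in, once; it reports no verdict.
Readings, each from a call of its own:
- bot.current_time_s(): time.
- bot.current_joints(): joint angles.
- bot.current_qvel(): joint speeds.
- bot.current_tau(): joint torques, N m.
- bot.current_eef_pos(): TCP position.
- bot.current_tcp_rot(): TCP orientation.
- bot.current_ft_force(): force on the tool from outside, world axes, zero at the start.
- bot.current_ft_torque(): the same for the moment, N m.
- bot.current_gripper_width(): finger opening in m.
Only numpy, scipy, OpenCV 4.12 (cv2) and the standard library are available. Lean on these libraries where they do the work, as an engineer would, in place of code of your own. Each camera call takes 0.05 s, during which the arm holds its last target.

## Working session

There is one attempt and no reset: what is moved stays moved. The work goes in short steps, each a Python script; the robot and the scene stay as the last script left them, time stands still between calls to the robot, and variables do not carry over. Pictures are saved under pics/ and viewed, and the job is handed in when it is done.

```bash
mkdir -p pics; ls
python3 - <<'E'
from workcell import bot
import cv2
for n in("scene","side","wrist"):
    im=bot.read_camera(n); cv2.imwrite(f"pics/{n}0.png",im[:,:,::-1])
    print(n,bot.camera_params(n))
print(bot.current_time_s(),bot.current_tcp_rot(),bot.current_eef_pos(),bot.current_ft_force())
E
```

```text
pics
scene {'fx': 373.37899937153355, 'fy': 373.37899937153355, 'cx': 318.4257827394586, 'cy': 195.42591198332403, 'R': array([[-0.13279169,  0.99098699, -0.01763932],
       [ 0.78217682,  0.09384753, -0.6159481 ],
       [-0.60874115, -0.09558986, -0.78758923]]), 't': array([ 0.03258222, -0.38976535,  1.48738618])}
side {'fx': 484.3695563685857, 'fy': 484.3695563685857, 'cx': 324.77352975421, 'cy': 196.67918038463733, 'R': array([[ 0.99386225, -0.109786  ,  0.01359609],
       [-0.06426871, -0.67305305, -0.73679653],
       [ 0.09004083,  0.73140046, -0.67597782]]), 't': array([-0.5287401 ,  0.15707824,  1.35056277])}
wrist {'fx': 325.413081142624, 'fy': 325.413081142624, 'cx': 315.23290721466236, 'cy': 200.9598130231375, 'hand_eye': array([[-3.14591202e-04, -3.10531603e-01,  9.50563004e-01,
        -1.42946834e-01],
       [-4.49521930e-05, -9.50563046e-01, -3.10531632e-01,
         7.97668070e-02],
       [ 9.99999950e-01, -1.40420411e-04,  2.85079694e-04,
        -1.55986226e-03],
       [ 0.00000000e+00,  0.00000000e+00,  0.00000000e+00,
         1.00000000e+00]])}
0.15 [7.06805694e-01 2.86126892e-07 7.07407740e-01 1.63396089e-05] [6.74860869e-01 2.18399262e-06 2.30750046e-01] [-0.22575512 -0.1202279  -0.27955173]
```

View pics/scene0.png

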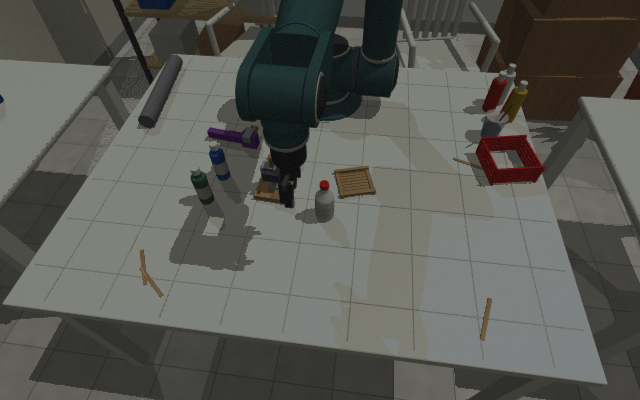

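View pics/side0.png

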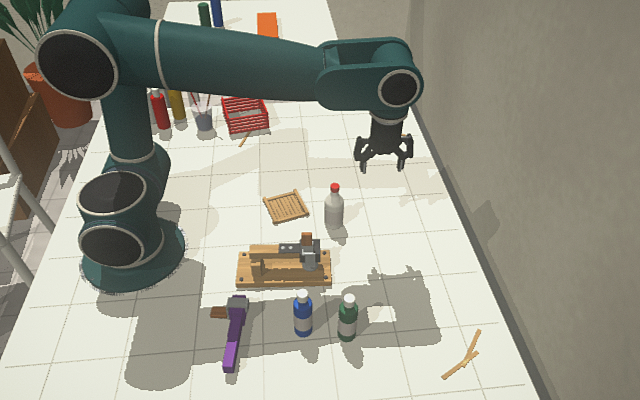

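View pics/wrist0.png

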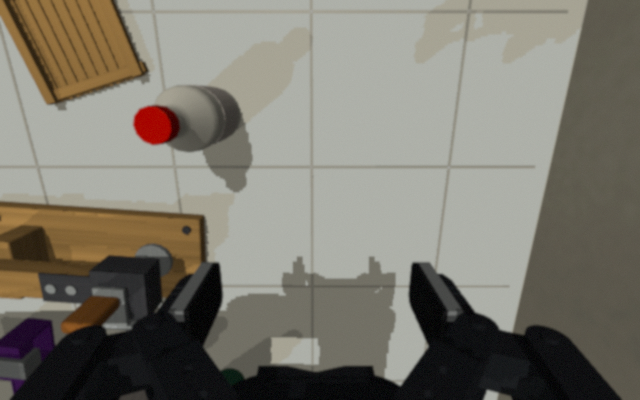

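Run:
```python
import cv2
a=cv2.imread("pics/side0.png")[215:385,190:390]; cv2.imwrite("pics/c1.png",cv2.resize(a,None,fx=4,fy=3.5,interpolation=cv2.INTER_CUBIC)[:600])
a=cv2.imread("pics/wrist0.png")[190:390,0:260]; cv2.imwrite("pics/c2.png",cv2.resize(a,None,fx=3,fy=3,interpolation=cv2.INTER_CUBIC))
```

```text
(no output)
```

View pics/c1.png

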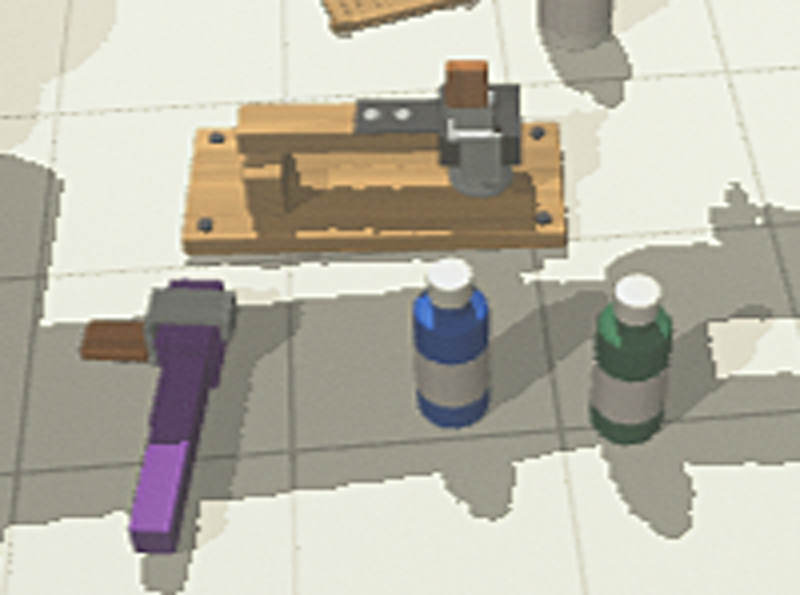

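View pics/c2.png

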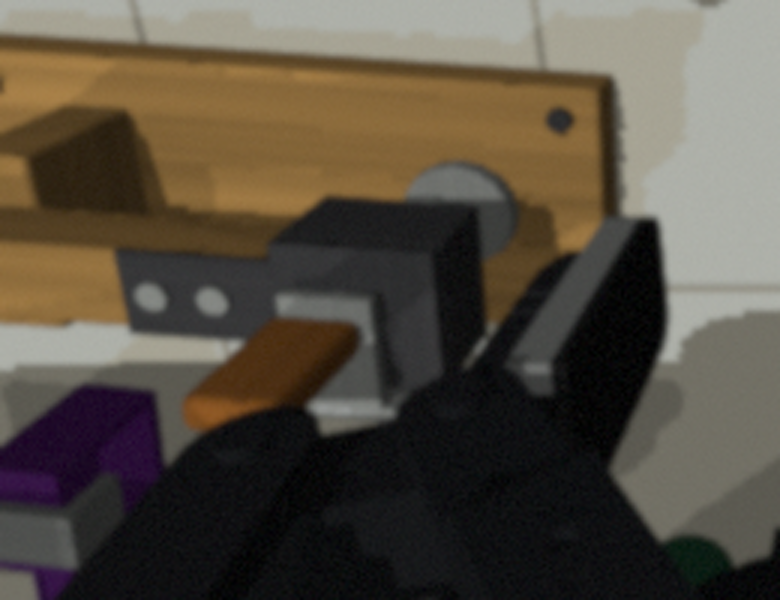

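The only rival for the target is the purple decoy with its brown handle (side image, 219,312). The real one is the steel coupler with the upright brown fin at side (306,238), and its strap faces the side camera. Next I'll localise it, starting with the side-view rays.

```bash
cat > h.py <<'E'
from workcell import bot
import numpy as np, cv2
from scipy.spatial.transform import Rotation as Ro
def rot(q): return Ro.from_quat([q[1],q[2],q[3],q[0]]).as_matrix()
def quat(M):
    q=Ro.from_matrix(M).as_quat(); return [q[3],q[0],q[1],q[2]]
def ray(name,uv,pose=None):
    p=bot.camera_params(name)
    d=np.array([(uv[0]-p['cx'])/p['fx'],(uv[1]-p['cy'])/p['fy'],1.])
    if name=='wrist':
        pos,R=pose; H=p['hand_eye']
        return pos+R@H[:3,3], R@H[:3,:3]@d
    return -p['R'].T@p['t'], p['R'].T@d
def plane(name,uv,z,pose=None):
    o,d=ray(name,uv,pose); return o+d*(z-o[2])/d[2]
E
python3 - <<'E'
from h import *
s=lambda u,v:(190+u/4,215+v/3.5)
print('board corners z.02')
for u,v in [(195,130),(558,123),(566,243),(183,250)]: print(plane('side',s(u,v),.02).round(4))
print('fin top z.146',[plane('side',s(u,v),.146).round(4) for u,v in [(447,61),(487,61)]])
for n,c,r in [('blue',(452,415),.0),('green',(628,430),.0),('glue',(578,35),0)]:print(n,plane('side',s(*c),0).round(3))
p=(np.array(bot.current_eef_pos()),rot(bot.current_tcp_rot()))
print('wrist board corner',plane('wrist',(605/3,190+77/3),.02,p))
print('glue cap',plane('wrist',(156,125),.15,p), 'coaster',plane('wrist',(145,70),.014,p))
E
```

```text
board corners z.02
[ 0.289  -0.0427  0.02  ]
[ 0.5383 -0.0599  0.02  ]
[ 0.5297 -0.177   0.02  ]
[ 0.2837 -0.1588  0.02  ]
fin top z.146 [array([ 0.4603, -0.1039,  0.146 ]), array([ 0.4853, -0.1063,  0.146 ])]
blue [ 0.446 -0.301  0.   ]
green [ 0.55  -0.323  0.   ]
glue [0.567 0.054 0.   ]
wrist board corner [ 0.54139893 -0.0537524   0.02      ]
glue cap [0.56627713 0.06038502 0.15      ] coaster [0.49822793 0.10386875 0.014     ]
```

```bash
cat >> h.py <<'E'
def down(yaw):  # drawbar yaw -> tool z = drawbar +y
    y=np.array([-np.sin(yaw),np.cos(yaw),0]); x=np.array([0,0,-1.]); return np.stack([x,np.cross(y,x),y],1)
E
python3 - <<'E'
from h import *
R=down(np.radians(-4)); 
for s in (1,-1):
    Q=R@np.diag([1,s,s]); print(s,bot.inverse_kinematics([.472,-.1134,.26],quat(Q)))
Q=quat(R)
bot.move_pose([.472,-.1134,.26],Q)
p=(bot.current_eef_pos(),bot.current_tcp_rot())
im=bot.read_camera('wrist');cv2.imwrite('pics/w1.png',im[:,:,::-1])
np.save('p1.npy',np.r_[p[0],p[1]]);print(p,bot.current_time_s())
E
```

```text
1 [-2.88340151e-01 -3.10217598e-01  1.79155516e+00 -4.44089210e-16
  1.66025509e+00 -1.78932331e+00]
-1 [-2.88340151e-01 -3.10217598e-01  1.79155516e+00 -4.44089210e-16
  1.66025509e+00  1.35226935e+00]
(array([ 0.47221977, -0.11334099,  0.25999343]), array([ 0.51736153, -0.48200962,  0.51735456,  0.48202494])) 1.7417
```

View pics/w1.png

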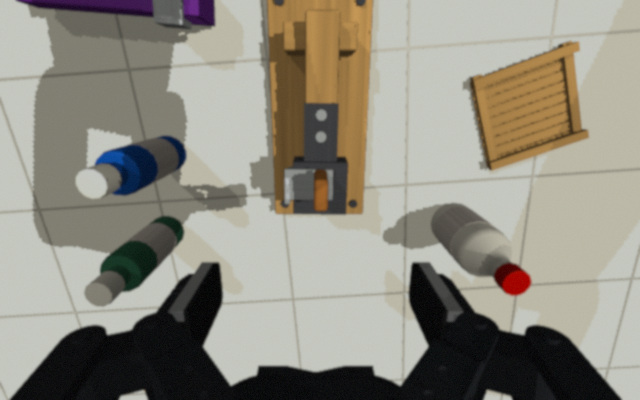

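The fin is at (320,190) on the coupler. The top plate extends left to (297,184), which is world -y, so that is the strap side. Now I'll refine the pose.

Run:
```python
from h import *
a=cv2.imread('pics/w1.png'); cv2.imwrite('pics/c3.png',cv2.resize(a[90:220,250:390],None,fx=4.5,fy=4.5,interpolation=cv2.INTER_CUBIC))
```

```text
(no output)
```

View pics/c3.png

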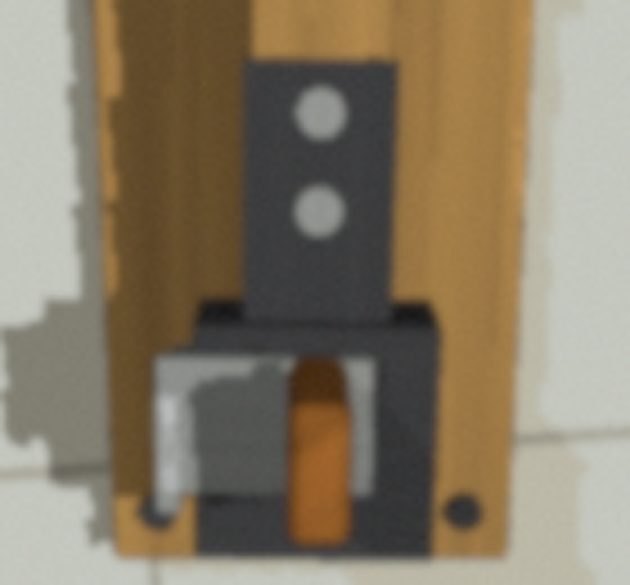

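Run:
```python
from h import *
d=np.load('p1.npy'); p=(d[:3],rot(d[3:]))
c=lambda u,v:(250+u/4.5,90+v/4.5)
f=lambda L,z:np.array([plane('wrist',c(*q),z,p) for q in L])
F=f([(291,402),(350,402),(351,546),(290,546)],.146); B=f([(197,325),(437,325),(433,555),(196,555)],.097)
G=f([(116,555),(505,555)],.02); S=f([(321,63),(316,320)],.094)
print(F.round(4),F.mean(0),'\n',B.round(4),B.mean(0),'\n',G)
e=S[1]-S[0]; print('strap yaw',np.degrees(np.arctan2(e[1],e[0])))
e=G[1]-G[0]; print('yaw',np.degrees(np.arctan2(-e[0],e[1])),'board end mid',G.mean(0))
A=f([(97,0),(115,480),(532,0),(507,550)],.02)
for i in(0,2):
    e=A[i+1]-A[i]; print(np.degrees(np.arctan2(e[1],e[0])))
```

```text
[[ 0.4565 -0.1127  0.146 ]
 [ 0.4573 -0.1021  0.146 ]
 [ 0.4849 -0.1035  0.146 ]
 [ 0.4841 -0.1149  0.146 ]] [ 0.47069001 -0.10828684  0.146     ] 
 [[ 0.4508 -0.1323  0.097 ]
 [ 0.4544 -0.0817  0.097 ]
 [ 0.5062 -0.0846  0.097 ]
 [ 0.5024 -0.1373  0.097 ]] [ 0.47846806 -0.10897573  0.097     ] 
 [[ 0.52887333 -0.16696197  0.02      ]
 [ 0.53653237 -0.05885996  0.02      ]]
strap yaw -4.882049189816718
yaw -4.052641366904732 board end mid [ 0.53270285 -0.11291096  0.02      ]
-4.173127882661499
-3.905190824288696
```

Run:
```python
from h import *
Q=quat(down(np.radians(-4.2)))
bot.set_gripper(.055)
bot.move_pose([.4707,-.1088,.19],Q)
print(bot.move_linear([.4707,-.1088,.109],max_speed=.06,force_limit=8), bot.current_eef_pos(),bot.current_ft_force())
bot.set_gripper(0.0)
print(bot.current_gripper_width(),bot.current_eef_pos(),bot.current_ft_force(),bot.current_ft_torque(),bot.current_time_s())
for n in('side','wrist'):
    cv2.imwrite(f'pics/{n}2.png',bot.read_camera(n)[:,:,::-1])
a=cv2.imread('pics/side2.png')[190:300,220:350];cv2.imwrite('pics/c4.png',cv2.resize(a,None,fx=5,fy=5))
```

```text
False [ 0.47087565 -0.1088565   0.10938859] [-0.66230595 -0.3182317   0.12078956]
0.011048057591336684 [ 0.47076891 -0.10884128  0.10921128] [-1.21384878  0.36260374  2.79514075] [-0.00549014  0.14633082 -0.03264741] 4.4917
```

View pics/c4.png

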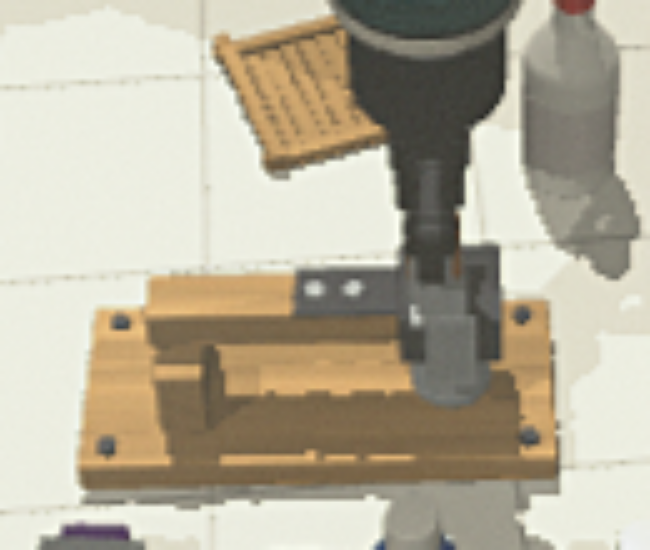

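View pics/wrist2.png

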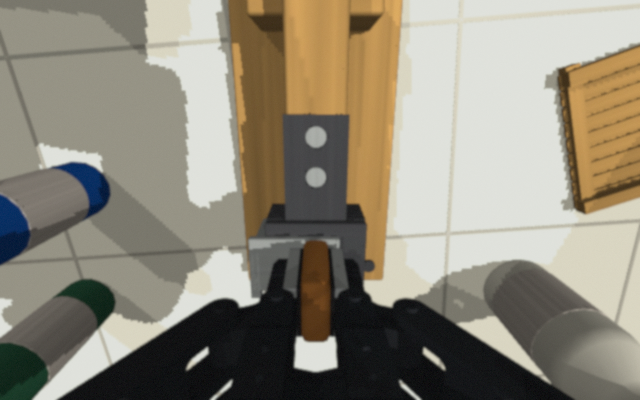

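The fin at wrist (316,290) sits centred between the pads. Now I'll pull sideways while watching the force.

Run:
```python
from h import *
R=down(np.radians(-4.2)); y=R[:,2]
p0=np.array([.4707,-.1088,.109]); np.save('p0.npy',p0)
for k in (4,8,11,13,14,15,16,17,18):
    bot.move_linear(p0-y*k/1000,max_speed=.03); bot.sleep(.1)
    f=bot.current_ft_force(); e=bot.current_eef_pos()
    print(k,((p0-e)@y*1000).round(2),'fy',(f@y).round(2),f.round(2),bot.current_ft_torque().round(2),round(bot.current_time_s(),2))
    if f@y>13: break
for n in('side','wrist'):
    cv2.imwrite(f'pics/{n}3.png',bot.read_camera(n)[:,:,::-1])
```

```text
4 3.93 fy 4.73 [1.02 4.66 4.85] [0.77 0.06 0.06] 4.97
8 7.77 fy 5.3 [-0.21  5.33  4.48] [1.   0.05 0.09] 5.36
11 10.68 fy 6.33 [-0.18  6.36  5.21] [1.22 0.05 0.05] 5.71
13 12.61 fy 5.95 [-0.37  5.99  5.25] [ 1.36 -0.01  0.01] 6.06
14 13.56 fy 6.69 [0.3  6.69 4.8 ] [1.34 0.04 0.07] 6.41
15 14.55 fy 7.72 [0.24 7.72 4.8 ] [ 1.48  0.04 -0.01] 6.76
16 15.49 fy 6.44 [0.04 6.45 4.97] [ 1.51 -0.01  0.  ] 7.11
17 16.47 fy 7.41 [0.63 7.38 5.42] [1.54 0.   0.01] 7.46
18 17.37 fy 8.05 [1.07 7.99 5.44] [ 1.74 -0.01  0.01] 7.81
```

View pics/wrist3.png

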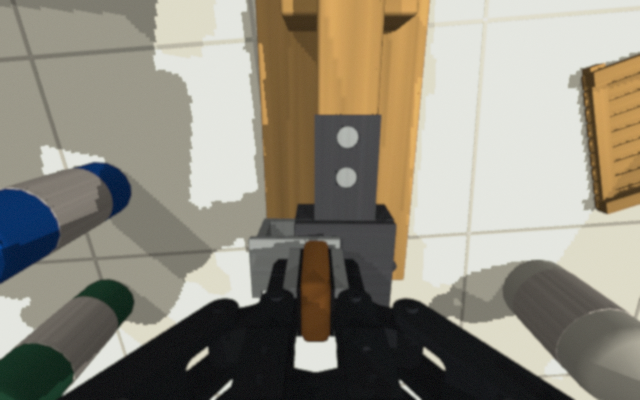

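Run:
```python
from h import *
R=down(np.radians(-4.2)); y=R[:,2]; p0=np.load('p0.npy')
for k in np.arange(18.5,22,.5):
    bot.move_linear(p0-y*k/1000,max_speed=.03); bot.sleep(.2)
    f=np.mean([bot.current_ft_force() for _ in range(5)],0); e=bot.current_eef_pos()
    print(k,((p0-e)@y*1000).round(2),'fy',(f@y).round(2),f.round(2),bot.current_ft_torque().round(2),round(bot.current_time_s(),2))
    if f@y>12: break
for n in('side','wrist'):
    cv2.imwrite(f'pics/{n}4.png',bot.read_camera(n)[:,:,::-1])
a=cv2.imread('pics/side4.png')[190:300,220:350];cv2.imwrite('pics/c5.png',cv2.resize(a,None,fx=5,fy=5))
```

```text
18.5 17.57 fy 10.98 [ 0.17 11.    6.27] [ 2.28 -0.1   0.01] 8.36
19.0 17.76 fy 12.97 [ 1.15 12.92  4.73] [ 2.85 -0.07  0.06] 8.81
```

View pics/c5.png

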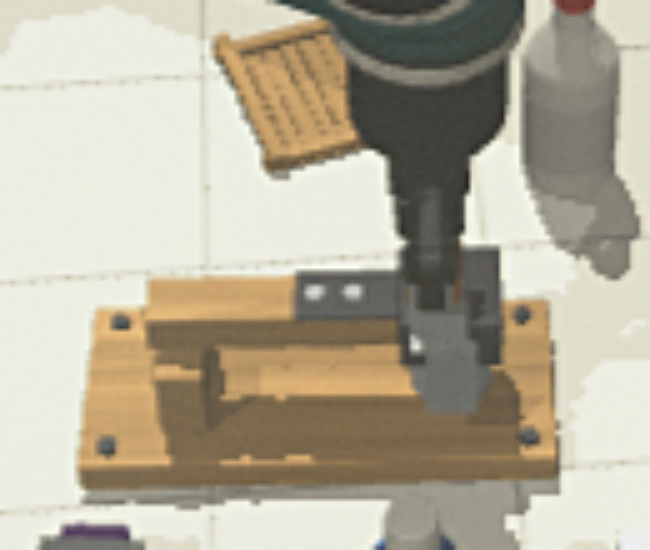

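View pics/wrist4.png

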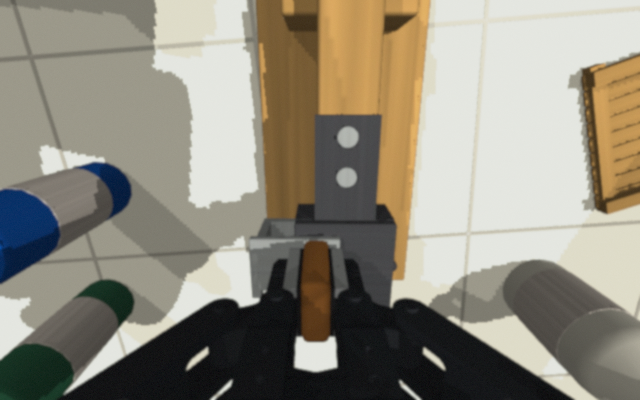

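At the stop: force steepens past 8 N and the drawbar is no longer following the handle. I'll ease off slightly and lift straight up.

Run:
```python
from h import *
R=down(np.radians(-4.2)); y=R[:,2]; p0=np.load('p0.npy')
b=p0-y*.0185
bot.move_linear(b,max_speed=.03)
for h in (3,6,10,15,20,25,30,35,40,45):
    s=bot.move_linear(b+[0,0,h/1000],max_speed=.03,force_limit=25)
    f=bot.current_ft_force(); e=bot.current_eef_pos()
    print(h,s,((p0-e)@y*1000).round(2),(e[2]-p0[2]).round(4),'fy',(f@y).round(2),f.round(2),bot.current_ft_torque().round(2),round(bot.current_time_s(),2))
    if s or f[2]<-20: break
for n in('side','wrist'):
    cv2.imwrite(f'pics/{n}5.png',bot.read_camera(n)[:,:,::-1])
a=cv2.imread('pics/side5.png')[170:300,220:350];cv2.imwrite('pics/c6.png',cv2.resize(a,None,fx=4.5,fy=4.5))
```

```text
3 False 17.64 0.0023 fy 8.91 [-1.29  9.03 -0.74] [1.97 0.04 0.14] 9.41
6 False 17.66 0.005 fy 8.2 [-0.57  8.26 -1.96] [1.89 0.3  0.19] 9.66
10 False 17.78 0.0092 fy 7.37 [-2.83  7.6  -0.44] [1.77 0.45 0.2 ] 9.94
15 False 17.88 0.0147 fy 6.48 [-2.83  6.7   3.26] [1.8  0.25 0.13] 10.26
20 False 18.01 0.0197 fy 5.53 [-1.34  5.64  2.76] [1.46 0.27 0.14] 10.57
25 False 18.14 0.0247 fy 5.1 [-1.6   5.24  2.53] [1.26 0.2  0.12] 10.89
30 False 18.69 0.0298 fy 0.06 [ 0.11  0.05 -4.39] [ 0.01 -0.03  0.03] 11.21
35 False 18.57 0.0352 fy -0.43 [-0.27 -0.42 -4.19] [ 0.02 -0.04  0.01] 11.53
40 False 18.53 0.0403 fy 0.32 [-0.2   0.34 -4.86] [0.01 0.02 0.01] 11.84
45 False 18.51 0.0453 fy 0.47 [-0.21  0.49 -4.58] [ 0.01  0.01 -0.02] 12.16
```

View pics/c6.png

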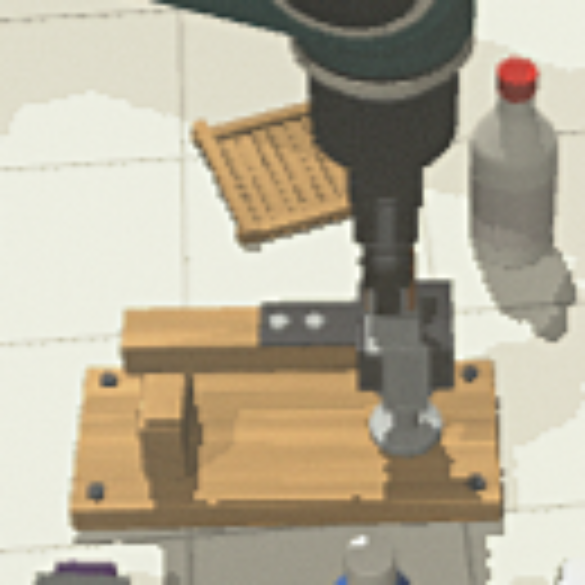

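View pics/wrist5.png

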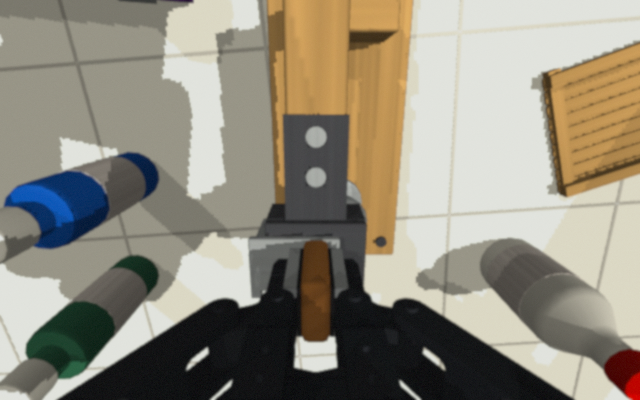

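The drawbar is free and level: the ball is now visible below it at (405,425) in the crop, and the spring has drawn the drawbar back under the handle. Now I'll rise to 10 cm and centre over the mount.

Run:
```python
from h import *
y=down(np.radians(-4.2))[:,2]; p0=np.load('p0.npy')
bot.move_linear(p0-y*.0185+[0,0,.1],max_speed=.04)
bot.move_linear(p0+[0,0,.1],max_speed=.03); bot.sleep(1.0)
p=(bot.current_eef_pos(),rot(bot.current_tcp_rot()))
print(p[0],p[1].round(3),bot.current_ft_force(),bot.current_ft_torque(),abs(bot.current_qvel()).max(),bot.current_gripper_width(),bot.current_time_s())
for n in('side','wrist'):
    cv2.imwrite(f'pics/{n}6.png',bot.read_camera(n)[:,:,::-1])
a=cv2.imread('pics/side6.png')[150:360,200:380];cv2.imwrite('pics/c7.png',cv2.resize(a,None,fx=2.8,fy=2.8))
```

```text
[ 0.47069528 -0.10881994  0.20899805] [[-0.    -0.997  0.073]
 [-0.     0.073  0.997]
 [-1.     0.    -0.   ]] [ 0.67257476 -0.2985812  -4.99800272] [ 0.0555869  -0.00171804  0.01769526] 0.001572933139240108 0.011010466210087295 15.55
```

View pics/c7.png

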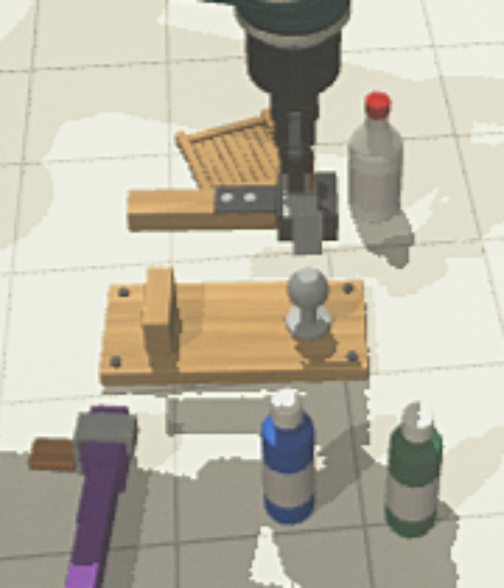

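View pics/wrist6.png

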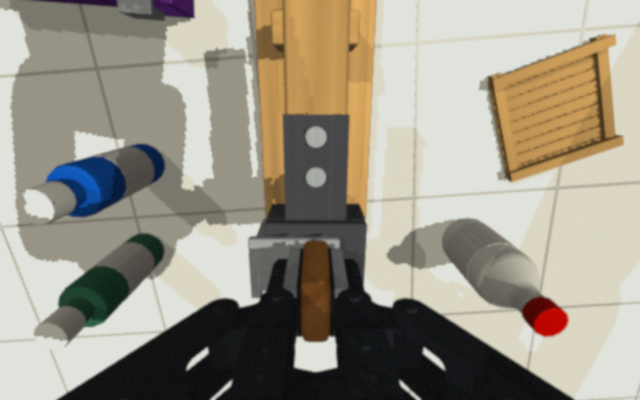

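The drawbar hangs level above the bare ball (crop 307,290), centred on the board in the wrist view. The bottles and coaster are untouched, so I'm handing it in.

Run:
```python
from h import *
bot.sign_off()
print(bot.current_time_s())
```

```text
the job is handed in; nothing more can be done
the job is handed in; nothing more can be done
```

The drawbar is off its ball, and the job is handed in. The gripper is still holding the drawbar by the latch handle, 10 cm above where it sat and centred over its mount.

- **Pull:** I pulled the latch about 17.7 mm towards its strap side. That is the 15 mm stroke plus the coupler's play, and past the stop the force climbed from 8 to 13 N.
- **Lift:** I eased the pull off half a millimetre so it wasn't straining, then lifted straight up. Nothing bound: the vertical force stayed within about 5 N.
- **Slide under the handle:** The side load fell to zero between 25 and 30 mm of lift, a little before the stated 36 mm for clearing the ball. From there the spring drew the drawbar back under the handle, as you said it might. I recentred it once it was 10 cm up.
- **Last checks:** The arm was at rest with the grip at 11 mm and about 5 N of weight hanging. The drawbar was level, the ball bare, and the bottles and coaster looked undisturbed. The last clock reading, just before hand-in, was about 15.6 s. No check failed.

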